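Catch and close the falling lid of a gauge case

TASK

Close the green gauge case on the smithy bench without letting its heavy lid slam: nudge the lid forward from where it leans back until it tips over and falls, catch it on a finger before its front edge has dropped halfway, and lower it gently and steadily until it is fully shut. Only touch the lid, never grip or pinch it, leave everything else on the bench where it stands, and finish with the hand clear.

Things in the scene. Friction and masses are not known exactly. Their poses are not given: they have to be found in the camera images.
- case: green steel gauge case fixed to the bench, 150 (x) by 240 (y) by 90 mm high, walls 6 mm; origin at the centre of its underside on the bench. Its x axis points from the front wall to the hinged wall, z up. It stands sideways: the hinge on the robot's left (+y) side, give or take 25 degrees, at a varying place. Gauges lie inside, all below the rim.
- lid (a joint): lid angle, rad: 0 = shut, level; 1.57 = upright; 1.9 = leaning back on its stop (starts 1.8 to 1.9, sinks back to 1.9). Lid about 0.6 kg, plain damped hinge (0.45 N m s/rad), no spring. About 1 N at the front edge draws it forward; past upright it falls by itself, slowly at first (2 s from 1.45 to 0.5), then at 1.1 rad/s, unless carried (3 N at the edge).
- lid_edge (a point): middle of the lid's free front edge, on the axis of a round steel bead 12 mm thick along the whole edge (240 mm, parallel to the case's y). The lid is a green plate 8 mm thick. When shut, the bead stands 25 mm out in front of the case's front wall and 95 mm above the bench, with free room under it for a finger.
- lid_hinge (a point): middle of the lid's hinge axis, on the top rim of the case's hinged wall, 91 mm above the bench; axis parallel to the case's y. The bead's axis lies 175 mm from it (along the lid) and 4 mm above the lid's underside plane, in which the hinge axis lies.
- mug: white mug, 80 mm across, 90 mm high, near the case; leave it alone. Origin at the centre of its underside.
- oil: amber bottle, 56 mm across, 140 mm high, near the case; leave it alone. Origin at the centre of its underside.
- hammer: hammer lying at the right of the bench, 260 mm long; leave it alone
- brush: brush lying at the left of the bench, 200 mm long; leave it alone
- block: dark steel block 60 by 50 by 40 mm; leave it alone. Origin at the centre of its underside.
- collar: steel collar, 60 mm across, 25 mm high; leave it alone. Origin at the centre of its underside.
- tin: aluminium tin, 70 mm across, 70 mm high; leave it alone. Origin at the centre of its underside.

How it is judged:
By the outcome, as a careful person would: the job done as asked, in the order asked, and still so for the second after the job is handed in, with the robot touching nothing.
It also fails if it takes over 51 s, if anything falls off the work surface, if the arm or the gripper's body presses on something with over 40 N, if the wrist force passes 120 N, or if a joint passes its speed limit or range.

ROBOT

A 7-joint arm with a two-finger parallel gripper is mounted at the origin on the work surface. World frame = base frame: x ahead of the robot, y to its left, z up, the work surface at z = 0. Lengths are in m, angles in rad, forces in N, time in s.
With the tool pointing down it reaches from about 0.425 to 0.925 m from the base axis. Payload 6.8 kg.
Tool frame: the origin (TCP) lies at the very end of the fingers, on their centre line; the grasp point (between the pads) lies 19 mm behind it; z points along the fingers, x is the direction in which the jaws open and shut, and the axes are right-handed (so a half turn about z gives the same grasp; the last joint's range is limited). The gripper opens to 85 mm and grips with 20 to 120 N. Pads are 22 mm wide; open, the fingers measure 114 mm over their backs; the gripper's body (76 mm by 85 mm) begins 54 mm behind the grasp point. The pads swing forward as they close: fully open they stand 13 mm farther back than shut.
Start: joints at [1.038, 0.477, 0.022, 1.555, -0.011, 1.109, -0.083], TCP at [0.278, -0.615, 0.231] pointing down, gripper open.
Joint ranges: [-2.96, 2.96], [-0.34, 2.1], [-1.41, 1.46], [0.24, 2.44], [-1.37, 4.51], [0.17, 1.92], [-2.96, 2.96]. Speed limits (rad/s): [2.39, 2.39, 3.14, 3.14, 3.14, 3.14, 3.14].

INTERFACE

Orientations are given as a rotation vector (axis times angle).
In Python, from bench import get_obs, imaging, hand_in gives the robot as it stands.
- The arm moves only by the tool send_rows, never from a script. Its argument "motion" is a list of rows, each an object with "dp": the shift along the world's x, y, z in m, a list of three; "rot": the turn, a rotation vector about the world's x, y, z in rad, a list of three; "grip": the finger opening in m, from 0 to 0.0854. In form: [{"dp": [dx, dy, dz], "rot": [ax, ay, az], "grip": grip}, ...]. A call has 1 to 20 rows; each row shifts and turns the pose as measured when the row begins; what a row does not reach is not made up. A row lasts 1/8 s, in which the tool goes at most 62.5 mm and 10.7 degrees, less where a joint would pass 70% of its speed; a pose out of reach is approached as far as the arm can. A call is refused whole if a number of a shift passes 0.0625 or a number of a turn 0.188, either way. A call with a gripper value outside its range is refused whole. The fingers move at their own pace and stop on an object; "grip_force" is the grip in N (left out, the last holds). Time passes only in rows, so rows that do not move let the fingers close. It gives the time, the measured TCP pose, the force and the opening at its end, in the units of the state.
- get_obs(): the state, without advancing time (a new reading comes with each control period).
- imaging.grab_frame(name): name is "scene" or "top" or "wrist"; returns a dict with "img" (400x640x3 uint8, red, green, blue), "fx", "fy", "cx", "cy" (pixels), "R" (3x3) and "t" (3): a world point X has camera coordinates R X + t. Camera axes: x right, y down, z forward; pixel columns grow to the right and rows downward; lengths in m; the calibration is good to about 2 mm. A picture is of the moment at which its call begins. There is no depth.
- hand_in(): hands the job in, once; it reports no verdict.
The state is a dict: "clock": time; "joints": joint angles; "qvel": joint speeds; "tau": joint torques, N m; "tcp_pos": TCP position; "orientation": TCP orientation; "contact_force": force on the tool from outside, world axes, zero at the start; "moment": the same for the moment, N m; "grip_width": finger opening in m.
Only numpy, scipy, OpenCV 4.12 (cv2) and the standard library are available. Lean on these libraries where they do the work, as an engineer would, in place of code of your own. Each camera call takes 0.05 s, during which the arm holds its last target. There are 200 camera calls.

## Working session

There is one attempt and no reset: what is moved stays moved. The work goes in short steps, Python scripts to look and compute and a tool call to move; the robot and the scene stay as the last step left them, time stands still between calls to the robot, and variables do not carry over. Pictures are saved under pics/ and viewed, about 8 in all and at most 12, crops included, and the job is handed in when it is done.

Besides the shell and the picture viewer there is one more tool, called after "Call:" as name([rows], argument=value, ...), one row to a line, values as JSON. send_rows: Moves the arm, as the interface text tells. Its arguments: {"type":"object","properties":{"motion":{"type":"array","items":{"type":"object","properties":{"dp":{"type":"array","items":{"type":"number"}},"rot":{"type":"array","items":{"type":"number"}},"grip":{"type":"number"}}}},"grip_force":{"type":"number"}},"required":["motion"]}

```bash
mkdir -p pics
cat > h.py <<'E'
import numpy as np,cv2
from bench import get_obs,imaging,hand_in
def grab(n,f):
    d=imaging.grab_frame(n); cv2.imwrite(f'pics/{f}.png',d['img'][:,:,::-1]); np.savez(f'{f}.npz',**d); return d
def ray(d,u,v):
    R=np.array(d['R']);t=np.array(d['t']);c=-R.T@t
    r=R.T@np.array([(u-d['cx'])/d['fx'],(v-d['cy'])/d['fy'],1]);return c,r
def onz(d,u,v,z):
    c,r=ray(d,u,v);return c+r*(z-c[2])/r[2]
def proj(d,X):
    p=d['R']@np.array(X)+d['t'];return np.array([d['fx']*p[0]/p[2]+d['cx'],d['fy']*p[1]/p[2]+d['cy']])
E
python3 - <<'E'
from h import *
import cv2
a=grab('scene','s1');b=grab('top','t1')
for d in(a,b):print(ray(d,320,200), d['fx'])
o=get_obs();print(o['clock'],o['tcp_pos'],o['orientation'],o['contact_force'])
E
```

```text
(array([1.26287135, 1.21637053, 1.02478277]), array([-0.40307389, -0.72208302, -0.56232417])) 475.9806293200434
(array([ 0.33557575, -0.01674499,  1.15741061]), array([ 0.1974954 , -0.00670337, -0.98030116])) 384.59943304815226
0.1 [ 0.27795505 -0.61452148  0.23039102] [-2.63920346e+00  1.70271179e+00  2.36662734e-03] [ 0.01028373  0.44693039 -0.45624598]
```

View pics/s1.png

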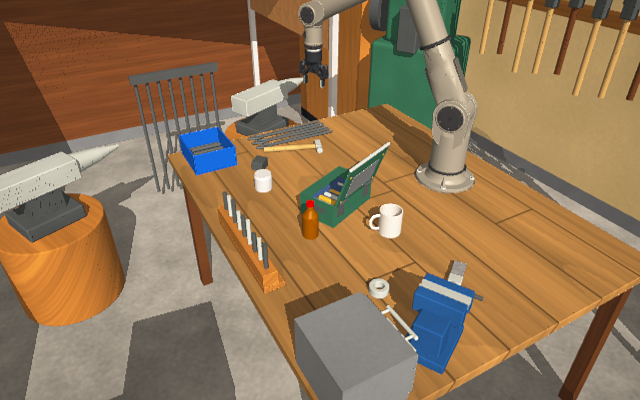

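View pics/t1.png

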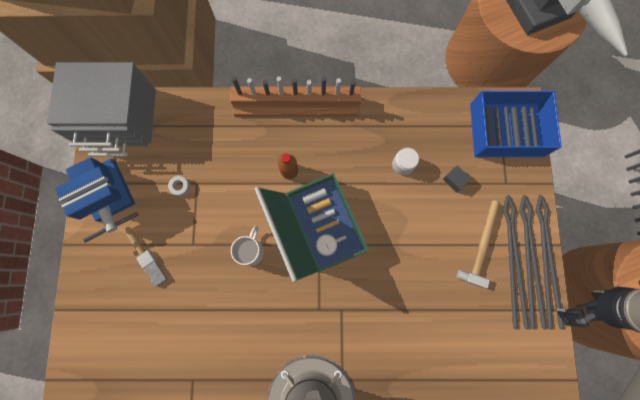

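The top view shows the open case around (325,228). The bead is the light line (258,188)-(296,279), and the front rim runs from about (333,175) to (367,248). The mug is at (247,250), behind the lid, and the oil bottle at (288,165).

Run:
```python
from h import *
d=dict(np.load('t1.npz'));im=d['img'][:,:,::-1]
c=im[150:300,220:400];cv2.imwrite('pics/c1.png',cv2.resize(c,None,fx=4,fy=4,interpolation=cv2.INTER_CUBIC))
for n,p in dict(F1=(333,175),F2=(367,248)).items(): print(n,onz(d,*p,.09))
for n,p in dict(B1=(258,188),B2=(296,279)).items(): print(n,onz(d,*p,.255))
```

```text
F1 [ 0.6237252  -0.06153204  0.09      ]
F2 [ 0.41520281 -0.15349218  0.09      ]
B1 [0.54707261 0.12633659 0.255     ]
B2 [0.33222025 0.03274546 0.255     ]
```

View pics/c1.png

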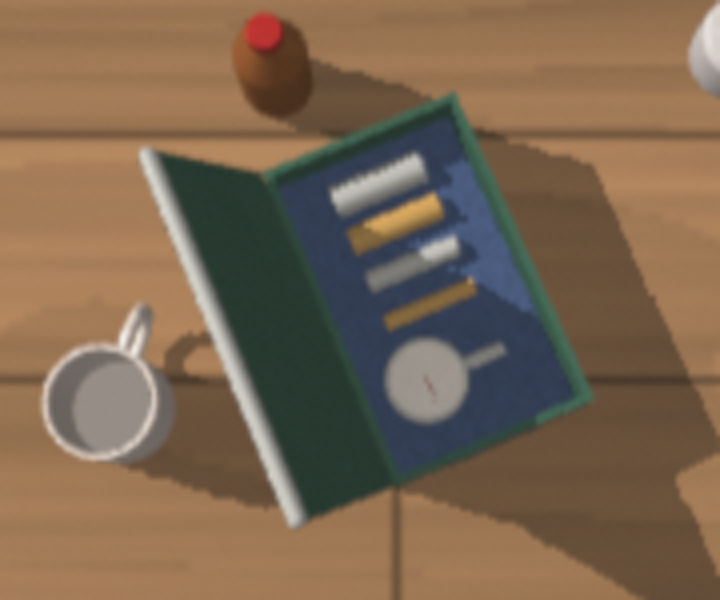

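Run:
```python
from h import *
d=dict(np.load('t1.npz'));s=dict(np.load('s1.npz'))
P=lambda x,y,z:onz(d,220+(x-1.5)/4,150+(y-1.5)/4,z)
F1,F2=P(456,93,.09),P(592,398,.09);H1,H2=P(265,175,.09),P(397,485,.09)
B1,B2=P(148,152,.255),P(297,522,.255)
print(F1,F2,H1,H2,B1,B2)
for a,b in((F1,F2),(H1,H2),(B1,B2)):
    v=a-b;print(np.linalg.norm(v),np.degrees(np.arctan2(v[1],v[0])))
e=(F1-F2+B1-B2);e/=np.linalg.norm(e);f=np.array([e[1],-e[0],0]);Fm=(F1+F2)/2
print('e',e,'f',f,'front mid',Fm,'width',(Fm-(H1+H2)/2)@f)
hin=Fm-.15*f;hin[2]=.091
print('hinge',hin,'bead rel f', ((B1+B2)/2-hin)@f, 'e off',((B1+B2)/2-hin)@e)
for t in(1.9,1.8):
    for k in(.12,-.12):
        X=hin+k*e+f*(.175*np.cos(t)-.004*np.sin(t))+[0,0,.175*np.sin(t)+.004*np.cos(t)]
        print(t,k,X,proj(d,X),proj(s,X))
print('mug',onz(d,247,250,.09),'oil',onz(d,285,158,.14),'tin',onz(d,406,158,.07))
c=s['img'][120:240,270:430][:,:,::-1];cv2.imwrite('pics/c2.png',cv2.resize(c,None,fx=4,fy=4,interpolation=cv2.INTER_CUBIC))
```

```text
[ 0.63003042 -0.06338586  0.09      ] [ 0.41211023 -0.15513474  0.09      ] [0.56995644 0.07285225 0.09      ] [ 0.3532473  -0.02044509  0.09      ] [0.54800465 0.12967592 0.255     ] [0.32969538 0.03760278 0.255     ]
0.23644675348222868 22.832092356269452
0.23593907574644699 23.292782447712337
0.2369312168510761 22.867853538025475
e [9.21524689e-01 3.88319775e-01 4.69064109e-16] f [ 0.38831978 -0.92152469  0.        ] front mid [ 0.52107032 -0.1092603   0.09      ] width 0.1479260838785483
hinge [0.46282236 0.02896841 0.091     ] bead rel f -0.059689561045444185 e off -0.0008612958439765572
1.9 0.12 [0.549966   0.13119082 0.25530936] [256.00050242 186.80355791] [349.64515638 170.97139639]
1.9 -0.12 [0.32880007 0.03799407 0.25530936] [293.69227597 280.52442071] [389.17836356 143.32380733]
1.8 0.12 [0.55645293 0.11579664 0.26051453] [262.15813154 183.6612445 ] [345.38890239 167.89470435]
1.8 -0.12 [0.335287   0.02259989 0.26051453] [300.31854956 277.63350075] [385.19042817 140.6314208 ]
mug [0.4101835  0.17773757 0.09      ] oil [0.65889225 0.07254925 0.14      ] tin [ 0.68064068 -0.27813506  0.07      ]
```

View pics/c2.png

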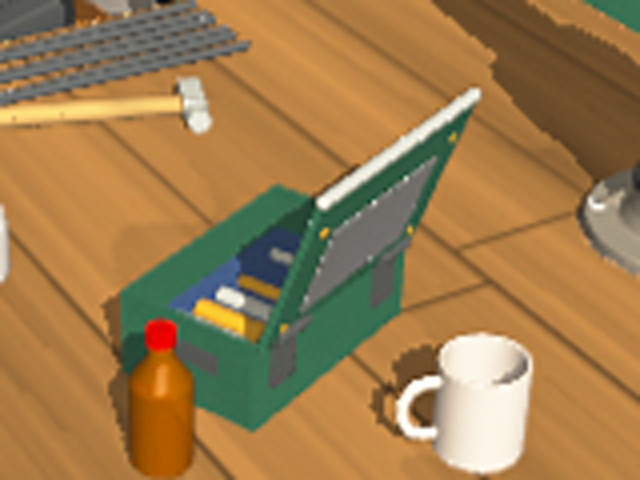

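The scene bead ends at (350,171) and (389,143) match the predicted θ=1.9 pose to 1 px, so the case frame is good. I'll move up and over, close the fingers, and start tilting.

Call:
send_rows([
  {"dp":[0,0,0.04],"rot":[0,0,0],"grip":0},
  {"dp":[0,0,0.05],"rot":[0,0,0],"grip":0},
  {"dp":[0.016,0.03,0.05],"rot":[0,0,0],"grip":0},
  {"dp":[0.016,0.05,0.03],"rot":[0,0,0],"grip":0},
  {"dp":[0.016,0.05,0],"rot":[0,0,0],"grip":0},
  {"dp":[0.016,0.05,0],"rot":[0,0,0],"grip":0},
  {"dp":[0.016,0.05,0],"rot":[0,0,0],"grip":0},
  {"dp":[0.016,0.05,0],"rot":[0,0,0],"grip":0},
  {"dp":[0.016,0.05,0],"rot":[0,0,0],"grip":0},
  {"dp":[0.016,0.05,0],"rot":[0,0,0],"grip":0},
  {"dp":[0.016,0.05,0],"rot":[0,0,0],"grip":0},
  {"dp":[0.016,0.05,0],"rot":[0,0,0],"grip":0},
  {"dp":[0.016,0.05,0],"rot":[0,0,0],"grip":0},
  {"dp":[0.016,0.05,0],"rot":[0,0,0],"grip":0},
])

```text
clock: 1.85
tcp_pos: [0.4678, -0.0164, 0.399]
orientation: [-2.631, 1.713, 0.015]
contact_force: [0.6, -0.7, -0.1]
grip_width: 0.0001
```

```bash
cat > st.py <<'E'
from h import *
from scipy.spatial.transform import Rotation as Ro
E_=np.array([.9215,.3883,0]);F=np.array([.3883,-.9215,0]);H=np.array([.463,.029,.091])
def st():
    o=get_obs();p=np.array(o['tcp_pos'])-H;R=Ro.from_rotvec(o['orientation']).as_matrix();d=R[:,2]
    print('t',round(o['clock'],2),'tcp',np.round(o['tcp_pos'],3),'u %.3f k %.3f zabs %.3f'%(p@F,p@E_,o['tcp_pos'][2]),'tilt',round(np.degrees(np.arctan2(-d@F,-d[2])),1),'d.e',round(d@E_,3),'x.f',round(R[:,0]@F,3),'F',np.round(o['contact_force'],1),'q',np.round(o['joints'],2),'g',round(o['grip_width'],3))
if __name__=='__main__': st()
E
python3 st.py
```

```text
t 1.85 tcp [ 0.468 -0.016  0.399] u 0.044 k -0.013 zabs 0.399 tilt 0.5 d.e -0.004 x.f 1.0 F [ 0.6 -0.7 -0.1] q [ 0.37  0.04 -0.47  1.75  0.01  1.36 -1.26] g 0.0
```

Call:
send_rows([
  {"dp":[0.008,-0.02,-0.03],"rot":[0.115,0.049,0],"grip":0},
  {"dp":[0.008,-0.02,-0.03],"rot":[0.115,0.049,0],"grip":0},
  {"dp":[0.008,-0.02,-0.03],"rot":[0.115,0.049,0],"grip":0},
  {"dp":[0.008,-0.02,-0.035],"rot":[0.115,0.049,0],"grip":0},
  {"dp":[0.008,-0.02,-0.035],"rot":[0.115,0.049,0],"grip":0},
  {"dp":[0.008,-0.02,-0.035],"rot":[0.115,0.049,0],"grip":0},
  {"dp":[0.008,-0.02,-0.035],"rot":[0.115,0.049,0],"grip":0},
  {"dp":[0.008,-0.02,-0.035],"rot":[0,0,0],"grip":0},
])

```text
clock: 2.85
tcp_pos: [0.5352, -0.1718, 0.1281]
orientation: [-2.06, 1.32, 0.979]
contact_force: [0.7, 0.4, 0.3]
grip_width: 0.0001
```

```bash
python3 -c "
from st import *
st();grab('scene','s2')"
```

```text
t 2.85 tcp [ 0.535 -0.172  0.128] u 0.213 k -0.011 zabs 0.128 tilt 52.0 d.e 0.005 x.f 0.615 F [0.7 0.4 0.3] q [ 0.69  0.86 -0.32  1.45 -0.35  1.55 -0.61] g 0.0
```

View pics/s2.png

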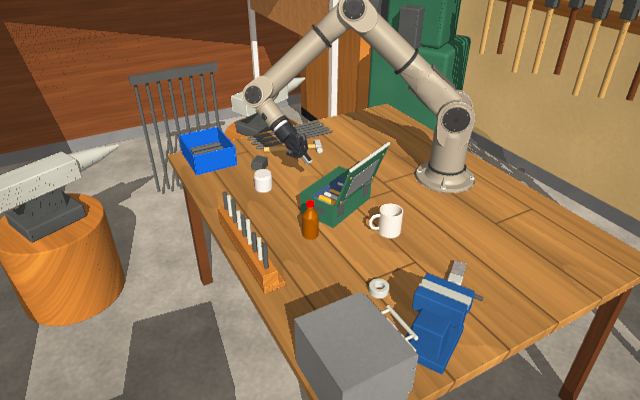

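The tilted hand reaches the catch pose (tip at (308,160), 52° tilt), and the lid is still leaning back. Next I'll go over the bead to the nudge staging point.

Call:
send_rows([
  {"dp":[0,0,0.05],"rot":[0,0,0],"grip":0},
  {"dp":[0,0,0.05],"rot":[0,0,0],"grip":0},
  {"dp":[0,0,0.05],"rot":[0,0,0],"grip":0},
  {"dp":[0,0,0.05],"rot":[0,0,0],"grip":0},
  {"dp":[0,0,0.05],"rot":[0,0,0],"grip":0},
  {"dp":[-0.0175,0.0415,0],"rot":[-0.072,-0.03,0],"grip":0},
  {"dp":[-0.0175,0.0415,0],"rot":[-0.072,-0.03,0],"grip":0},
  {"dp":[-0.0175,0.0415,0],"rot":[-0.072,-0.03,0],"grip":0},
  {"dp":[-0.0175,0.0415,0],"rot":[-0.072,-0.03,0],"grip":0},
  {"dp":[-0.0175,0.0415,0],"rot":[-0.072,-0.03,0],"grip":0},
  {"dp":[-0.0175,0.0415,0],"rot":[-0.072,-0.03,0],"grip":0},
  {"dp":[0,0,0],"rot":[0,0,0],"grip":0},
])

```text
clock: 4.4
tcp_pos: [0.4189, 0.0883, 0.3804]
orientation: [-2.403, 1.541, 0.505]
contact_force: [0.1, -1.1, -0.3]
grip_width: -0.0003
```

```bash
python3 st.py
```

```text
t 4.4 tcp [0.419 0.088 0.38 ] u -0.072 k -0.018 zabs 0.380 tilt 24.4 d.e 0.004 x.f 0.911 F [ 0.1 -1.1 -0.3] q [ 0.44  0.07 -0.52  1.83 -0.37  1.4  -1.13] g -0.0
```

Call:
send_rows([
  {"dp":[-0.0015,0.0063,-0.0213],"rot":[0,0,0],"grip":0},
  {"dp":[-0.0015,0.0063,-0.0213],"rot":[0,0,0],"grip":0},
  {"dp":[-0.0015,0.0063,-0.0213],"rot":[0,0,0],"grip":0},
  {"dp":[-0.0015,0.0063,-0.0213],"rot":[0,0,0],"grip":0},
  {"dp":[-0.0015,0.0063,-0.0213],"rot":[0,0,0],"grip":0},
  {"dp":[-0.0015,0.0063,-0.0213],"rot":[0,0,0],"grip":0},
])

```text
clock: 5.15
tcp_pos: [0.4092, 0.1247, 0.2506]
orientation: [-2.401, 1.545, 0.497]
contact_force: [0.3, -0.2, 0.0]
grip_width: 0.0001
```

```bash
cat > sc.py <<'E'
from st import *
import sys
st();d=grab('scene',sys.argv[1])
c=d['img'][90:240,260:440][:,:,::-1];cv2.imwrite(f'pics/{sys.argv[1]}c.png',cv2.resize(c,None,fx=4,fy=4,interpolation=cv2.INTER_CUBIC))
E
python3 sc.py s3
```

```text
t 5.15 tcp [0.409 0.125 0.251] u -0.109 k -0.012 zabs 0.251 tilt 24.1 d.e 0.007 x.f 0.912 F [ 0.3 -0.2  0. ] q [ 0.38  0.17 -0.57  2.03 -0.36  1.08 -1.14] g 0.0
```

View pics/s3c.png

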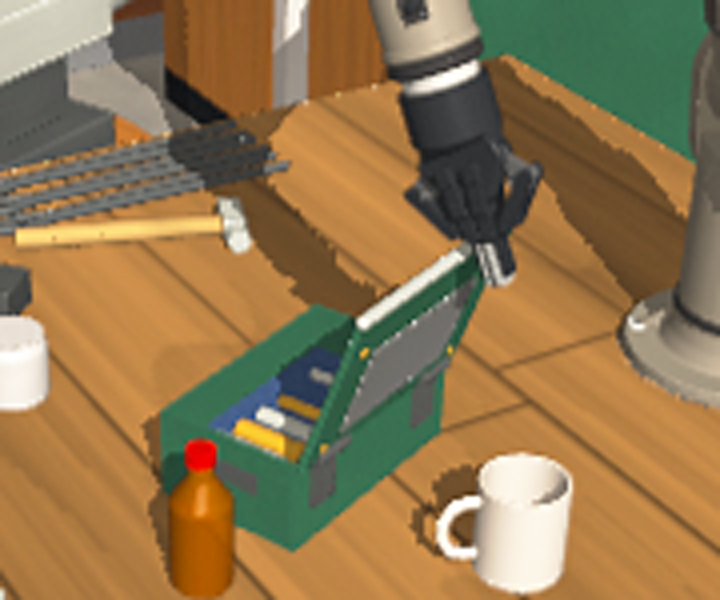

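Finger is behind the bead, near (495,265) in the crop, with the mug well clear. Next I'll nudge and track the bead's far end by casting a ray onto the lid's end plane.

Call:
send_rows([
  {"dp":[0.0023,-0.0055,0.0005],"rot":[0,0,0],"grip":0},
  {"dp":[0.0023,-0.0055,0.0005],"rot":[0,0,0],"grip":0},
  {"dp":[0.0023,-0.0055,0.0005],"rot":[0,0,0],"grip":0},
  {"dp":[0.0023,-0.0055,0.0005],"rot":[0,0,0],"grip":0},
  {"dp":[0.0023,-0.0055,0.0005],"rot":[0,0,0],"grip":0},
  {"dp":[0.0023,-0.0055,0.0005],"rot":[0,0,0],"grip":0},
  {"dp":[0.0023,-0.0055,0.0005],"rot":[0,0,0],"grip":0},
  {"dp":[0.0023,-0.0055,0.001],"rot":[0,0,0],"grip":0},
  {"dp":[0.0023,-0.0055,0.001],"rot":[0,0,0],"grip":0},
])

```text
clock: 6.32
tcp_pos: [0.4291, 0.0759, 0.2598]
orientation: [-2.4, 1.539, 0.51]
contact_force: [-1.8, 1.6, 3.9]
grip_width: -0.0002
```

```bash
cat > lid.py <<'E'
from st import *
import sys
def lid(d):
    im=cv2.cvtColor(d['img'],cv2.COLOR_RGB2HSV);m=((im[...,1]<45)&(im[...,2]>150)).astype(np.uint8)
    m[:110]=0;m[235:]=0;m[:,:270]=0;m[:,395:]=0
    n,l,s,_=cv2.connectedComponentsWithStats(m)
    for i in range(1,n):
        if s[i,4]<40: continue
        ys,xs=np.where(l==i);j=np.argmin(xs-ys*1.0)
        u,v=xs[xs<=xs.min()+2].mean(),ys[xs<=xs.min()+2].mean()
        c,r=ray(d,u,v);t=((H+.12*E_-c)@E_)/(r@E_);X=c+r*t-H;ru=X@F
        print('comp',s[i],'end',u,v,'u %.3f z %.3f r %.3f th %.3f'%(ru,X[2]+.091,np.hypot(ru,X[2]),np.arctan2(X[2],ru)-.023))
if __name__=='__main__':
    st();lid(grab('scene',sys.argv[1]))
E
python3 -c "
from lid import *
lid(dict(np.load('s3.npz')))";python3 lid.py s4
```

```text
comp [277 110  26  14 190] end 278.07142857142856 111.85714285714286 u 0.236 z 0.376 r 0.370 th 0.855
comp [315 140   7  13  60] end 316.3333333333333 144.16666666666666 u 0.074 z 0.307 r 0.228 th 1.220
comp [349 153  27  19 108] end 350.22222222222223 169.88888888888889 u -0.063 z 0.260 r 0.180 th 1.902
comp [380 204  15  31 379] end 381.3809523809524 212.61904761904762 u -0.187 z 0.150 r 0.196 th 2.815
comp [369 214  11  15  61] end 370.23809523809524 222.38095238095238 u -0.149 z 0.094 r 0.149 th 3.100
t 6.33 tcp [0.429 0.076 0.26 ] u -0.056 k -0.013 zabs 0.260 tilt 24.6 d.e 0.004 x.f 0.909 F [-1.8  1.6  3.9] q [ 0.44  0.2  -0.52  1.97 -0.34  1.15 -1.06] g -0.0
comp [277 110  26  14 191] end 278.07142857142856 111.85714285714286 u 0.236 z 0.376 r 0.370 th 0.855
comp [343 150  24  19 100] end 344.1666666666667 166.16666666666666 u -0.039 z 0.265 r 0.178 th 1.767
comp [380 204  15  31 381] end 381.3809523809524 212.61904761904762 u -0.187 z 0.150 r 0.196 th 2.815
comp [369 214  11  15  61] end 370.23809523809524 222.38095238095238 u -0.149 z 0.094 r 0.149 th 3.100
```

Call:
send_rows([
  {"dp":[0.0023,-0.0055,0.001],"rot":[0,0,0],"grip":0},
  {"dp":[0.0023,-0.0055,0.001],"rot":[0,0,0],"grip":0},
  {"dp":[0.0023,-0.0055,0.0005],"rot":[0,0,0],"grip":0},
  {"dp":[0.0023,-0.0055,0.0005],"rot":[0,0,0],"grip":0},
  {"dp":[0.0023,-0.0055,0],"rot":[0,0,0],"grip":0},
  {"dp":[0.0023,-0.0055,0],"rot":[0,0,0],"grip":0},
  {"dp":[0.0023,-0.0055,0],"rot":[0,0,0],"grip":0},
])

```text
clock: 7.25
tcp_pos: [0.4475, 0.0329, 0.2625]
orientation: [-2.399, 1.541, 0.506]
contact_force: [-0.3, 1.1, 1.3]
grip_width: 0.0001
```

```bash
python3 lid.py s5 | grep -v -e '277 110' -e '380 204' -e '369 214'
```

```text
t 7.25 tcp [0.448 0.033 0.263] u -0.010 k -0.013 zabs 0.263 tilt 24.5 d.e 0.006 x.f 0.91 F [-0.3  1.1  1.3] q [ 0.48  0.24 -0.48  1.92 -0.31  1.19 -1.  ] g 0.0
comp [331 145  25  18  98] end 332.27272727272725 160.27272727272728 u 0.008 z 0.270 r 0.179 th 1.501
```

Call:
send_rows([
  {"dp":[0.0027,-0.0065,0],"rot":[0,0,0],"grip":0},
  {"dp":[0.006,-0.014,0.045],"rot":[0,0,0],"grip":0},
  {"dp":[0.008,-0.019,0.045],"rot":[0,0,0],"grip":0},
  {"dp":[0.0195,-0.046,0],"rot":[0.1,0.042,0],"grip":0},
  {"dp":[0.0195,-0.046,0],"rot":[0.1,0.042,0],"grip":0},
])

```text
clock: 7.92
tcp_pos: [0.5034, -0.0999, 0.3575]
orientation: [-2.26, 1.435, 0.732]
contact_force: [1.4, 1.0, 0.1]
grip_width: -0.0001
```

```bash
python3 lid.py s6 | grep -v -e '277 110' -e '380 204' -e '369 214'
```

```text
t 7.92 tcp [ 0.503 -0.1    0.357] u 0.134 k -0.013 zabs 0.357 tilt 36.9 d.e 0.004 x.f 0.799 F [1.4 1.  0.1] q [ 0.64  0.41 -0.38  1.54 -0.35  1.63 -0.83] g -0.0
comp [326 133  42  29 172] end 327.0833333333333 158.83333333333334 u 0.029 z 0.268 r 0.180 th 1.384
comp [315 140   7  13  65] end 316.3333333333333 144.16666666666666 u 0.074 z 0.307 r 0.228 th 1.220
comp [337 152  30  43 678] end 338.5 174.04166666666666 u -0.018 z 0.228 r 0.138 th 1.676
```

Call:
send_rows([
  {"dp":[0.018,-0.0425,-0.01],"rot":[0.1,0.042,0],"grip":0},
  {"dp":[0,0,-0.045],"rot":[0.1,0.042,0],"grip":0},
  {"dp":[0,0,-0.045],"rot":[0,0,0],"grip":0},
  {"dp":[0,0,-0.04],"rot":[0,0,0],"grip":0},
  {"dp":[-0.01,0.023,-0.006],"rot":[0,0,0],"grip":0},
])

```text
clock: 8.6
tcp_pos: [0.513, -0.1369, 0.1973]
orientation: [-2.076, 1.358, 0.944]
contact_force: [0.1, 0.1, 0.3]
grip_width: -0.0001
```

```bash
python3 lid.py s7 | grep -v -e '277 110' -e '380 204' -e '369 214'
```

```text
t 8.6 tcp [ 0.513 -0.137  0.197] u 0.172 k -0.018 zabs 0.197 tilt 49.8 d.e 0.013 x.f 0.646 F [0.1 0.1 0.3] q [ 0.69  0.71 -0.36  1.56 -0.38  1.54 -0.68] g -0.0
comp [329 110   8   6  45] end 330.0 112.5 u 0.020 z 0.432 r 0.342 th 1.489
comp [317 133  42  28 168] end 318.2 158.5 u 0.066 z 0.257 r 0.178 th 1.169
comp [331 151  35  45 824] end 332.4 170.6 u 0.007 z 0.232 r 0.141 th 1.498
```

Call:
send_rows([
  {"dp":[-0.0085,0.02,0.005],"rot":[0,0,0],"grip":0},
  {"dp":[-0.0085,0.02,0.005],"rot":[0,0,0],"grip":0},
  {"dp":[0,0,0],"rot":[0,0,0],"grip":0},
])

```text
clock: 9.02
tcp_pos: [0.494, -0.0923, 0.2078]
orientation: [-2.079, 1.353, 0.949]
contact_force: [1.3, 0.1, 0.4]
grip_width: 0.0003
```

```bash
python3 lid.py s8 | grep -v -e '277 110' -e '380 204' -e '369 214'
```

```text
t 9.03 tcp [ 0.494 -0.092  0.208] u 0.124 k -0.019 zabs 0.208 tilt 49.9 d.e 0.008 x.f 0.644 F [1.3 0.1 0.4] q [ 0.68  0.65 -0.38  1.65 -0.41  1.49 -0.69] g 0.0
comp [308 136  42  28 200] end 309.2 161.1 u 0.104 z 0.233 r 0.177 th 0.915
comp [325 152  39  43 881] end 326.3333333333333 170.73333333333332 u 0.032 z 0.222 r 0.135 th 1.310
```

Call:
send_rows([
  {"dp":[0,0,0],"rot":[0,0,0],"grip":0},
  {"dp":[0,0,0],"rot":[0,0,0],"grip":0},
])

```text
clock: 9.32
tcp_pos: [0.4953, -0.0964, 0.2064]
orientation: [-2.079, 1.36, 0.944]
contact_force: [1.5, -0.5, -1.9]
grip_width: -0.0002
```

```bash
python3 lid.py s9 | grep -v -e '277 110' -e '380 204' -e '369 214'; python3 -c "
from st import *
d=dict(np.load('s9.npz'))
c=d['img'][90:240,260:440][:,:,::-1];cv2.imwrite('pics/s9c.png',cv2.resize(c,None,fx=4,fy=4,interpolation=cv2.INTER_CUBIC))"
```

```text
t 9.32 tcp [ 0.495 -0.096  0.206] u 0.128 k -0.019 zabs 0.206 tilt 49.7 d.e 0.011 x.f 0.647 F [ 1.5 -0.5 -1.9] q [ 0.68  0.65 -0.38  1.65 -0.41  1.49 -0.69] g -0.0
comp [306 137  42  28 200] end 307.2 162.1 u 0.113 z 0.226 r 0.177 th 0.851
comp [323 153  40  42 879] end 324.3333333333333 171.08333333333334 u 0.040 z 0.218 r 0.133 th 1.242
```

View pics/s9c.png

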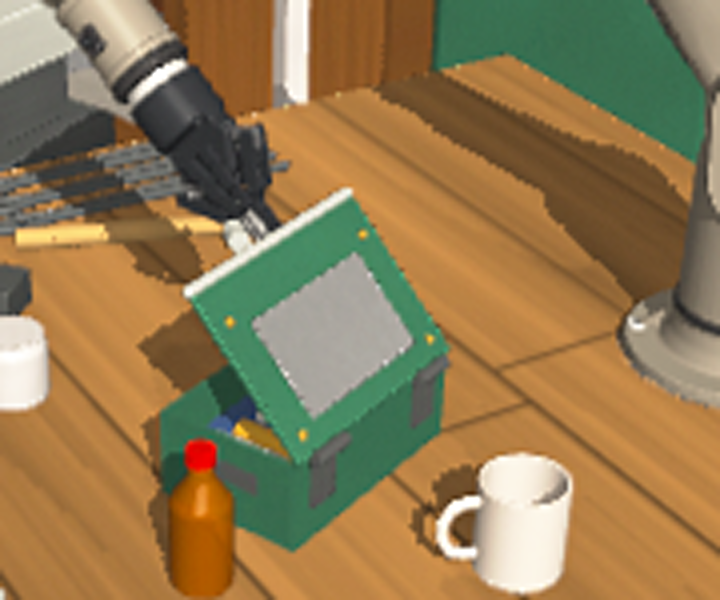

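The lid is caught on the finger at θ≈0.85. The bead, at crop (190,290)-(350,190), rests on the fingertip. Next I'll lower it along the arc.

Call:
send_rows([
  {"dp":[0.0013,-0.003,-0.0045],"rot":[0,0,0],"grip":0},
  {"dp":[0.0013,-0.003,-0.0045],"rot":[0,0,0],"grip":0},
  {"dp":[0.0013,-0.003,-0.0045],"rot":[0,0,0],"grip":0},
  {"dp":[0.0013,-0.003,-0.0045],"rot":[0,0,0],"grip":0},
  {"dp":[0.0013,-0.003,-0.0045],"rot":[0,0,0],"grip":0},
  {"dp":[0.0013,-0.003,-0.0045],"rot":[0,0,0],"grip":0},
])

```text
clock: 10.12
tcp_pos: [0.5049, -0.1183, 0.1774]
orientation: [-2.078, 1.364, 0.939]
contact_force: [1.3, -2.3, -0.7]
grip_width: -0.0002
```

```bash
python3 lid.py s10 | grep -v -e '277 110' -e '380 204' -e '369 214'
```

```text
t 10.12 tcp [ 0.505 -0.118  0.177] u 0.152 k -0.019 zabs 0.177 tilt 49.5 d.e 0.015 x.f 0.65 F [ 1.3 -2.3 -0.7] q [ 0.69  0.71 -0.36  1.61 -0.39  1.48 -0.67] g -0.0
comp [288 110  14  11  53] end 289.27272727272725 118.45454545454545 u 0.187 z 0.366 r 0.332 th 0.949
comp [329 110   8   6  45] end 330.0 112.5 u 0.020 z 0.432 r 0.342 th 1.489
comp [300 142  42  27 150] end 301.375 166.75 u 0.140 z 0.199 r 0.176 th 0.634
comp [318 156  45  38 862] end 319.4 173.6 u 0.061 z 0.201 r 0.125 th 1.041
```

Call:
send_rows([
  {"dp":[0.0004,-0.0009,-0.005],"rot":[0,0,0],"grip":0},
  {"dp":[0.0004,-0.0009,-0.005],"rot":[0,0,0],"grip":0},
  {"dp":[0.0004,-0.0009,-0.005],"rot":[0,0,0],"grip":0},
  {"dp":[0.0004,-0.0009,-0.005],"rot":[0,0,0],"grip":0},
  {"dp":[0.0004,-0.0009,-0.005],"rot":[0,0,0],"grip":0},
  {"dp":[0.0004,-0.0009,-0.005],"rot":[0,0,0],"grip":0},
])

```text
clock: 10.92
tcp_pos: [0.5074, -0.1246, 0.1443]
orientation: [-2.078, 1.365, 0.938]
contact_force: [1.4, -3.3, -1.4]
grip_width: -0.0004
```

```bash
python3 lid.py s11 | grep -v -e '277 110' -e '380 204' -e '369 214'
```

```text
t 10.93 tcp [ 0.507 -0.125  0.144] u 0.159 k -0.019 zabs 0.144 tilt 49.4 d.e 0.015 x.f 0.65 F [ 1.4 -3.3 -1.4] q [ 0.68  0.76 -0.35  1.61 -0.37  1.44 -0.65] g -0.0
comp [329 110   8   6  45] end 330.0 112.5 u 0.020 z 0.432 r 0.342 th 1.489
comp [287 118  14  11  53] end 288.09090909090907 126.27272727272727 u 0.194 z 0.335 r 0.312 th 0.877
comp [297 146  42  28 130] end 298.2857142857143 171.57142857142858 u 0.154 z 0.174 r 0.175 th 0.471
comp [316 159  45  36 825] end 317.375 176.25 u 0.070 z 0.187 r 0.119 th 0.920
```

Call:
send_rows([
  {"dp":[0.0005,-0.0013,-0.005],"rot":[0,0,0],"grip":0},
  {"dp":[0.0005,-0.0013,-0.005],"rot":[0,0,0],"grip":0},
  {"dp":[0.0005,-0.0013,-0.005],"rot":[0,0,0],"grip":0},
  {"dp":[0.0005,-0.0013,-0.005],"rot":[0,0,0],"grip":0},
  {"dp":[0.0005,-0.0013,-0.005],"rot":[0,0,0],"grip":0},
  {"dp":[0.0005,-0.0013,-0.005],"rot":[0,0,0],"grip":0},
  {"dp":[0.0005,-0.0013,-0.005],"rot":[0,0,0],"grip":0},
])

```text
clock: 11.85
tcp_pos: [0.5116, -0.1349, 0.1062]
orientation: [-2.078, 1.367, 0.936]
contact_force: [1.7, -2.5, -1.3]
grip_width: -0.0
```

```bash
python3 lid.py s12 | grep -v -e '277 110' -e '380 204' -e '369 214'
```

```text
t 11.85 tcp [ 0.512 -0.135  0.106] u 0.170 k -0.019 zabs 0.106 tilt 49.4 d.e 0.016 x.f 0.651 F [ 1.7 -2.5 -1.3] q [ 0.68  0.82 -0.34  1.59 -0.35  1.41 -0.62] g -0.0
comp [289 110  14  13  84] end 290.22222222222223 111.11111111111111 u 0.182 z 0.393 r 0.353 th 1.006
comp [329 110   8   6  45] end 330.0 112.5 u 0.020 z 0.432 r 0.342 th 1.489
comp [285 127  14  10  51] end 286.22222222222223 134.88888888888889 u 0.204 z 0.300 r 0.292 th 0.776
comp [315 140   7  13  51] end 316.3636363636364 141.72727272727272 u 0.073 z 0.316 r 0.237 th 1.232
comp [295 153  41  28 116] end 296.0 178.66666666666666 u 0.166 z 0.141 r 0.173 th 0.267
comp [314 164  46  32 729] end 315.42857142857144 180.85714285714286 u 0.078 z 0.165 r 0.108 th 0.738
```

Call:
send_rows([
  {"dp":[0.0003,-0.0008,-0.005],"rot":[0,0,0],"grip":0},
  {"dp":[0.0003,-0.0008,-0.005],"rot":[0,0,0],"grip":0},
  {"dp":[0.0003,-0.0008,-0.005],"rot":[0,0,0],"grip":0},
  {"dp":[0.0003,-0.0008,-0.005],"rot":[0,0,0],"grip":0},
  {"dp":[0.0003,-0.0008,-0.005],"rot":[0,0,0],"grip":0},
  {"dp":[0.0003,-0.0008,-0.005],"rot":[0,0,0],"grip":0},
])

```text
clock: 12.65
tcp_pos: [0.5132, -0.1388, 0.0736]
orientation: [-2.077, 1.365, 0.938]
contact_force: [1.3, -0.2, -2.3]
grip_width: -0.0001
```

```bash
python3 lid.py s13 | grep -v -e '277 110' -e '380 204' -e '369 214'
```

```text
t 12.65 tcp [ 0.513 -0.139  0.074] u 0.174 k -0.019 zabs 0.074 tilt 49.5 d.e 0.015 x.f 0.65 F [ 1.3 -0.2 -2.3] q [ 0.68  0.86 -0.34  1.59 -0.34  1.37 -0.6 ] g -0.0
comp [285 110  18  14 139] end 286.35714285714283 112.92857142857143 u 0.199 z 0.382 r 0.353 th 0.948
comp [329 110   8   6  45] end 330.0 112.5 u 0.020 z 0.432 r 0.342 th 1.489
comp [285 134  13  11  48] end 286.09090909090907 142.27272727272728 u 0.206 z 0.272 r 0.274 th 0.697
comp [315 140   7  13  64] end 316.30434782608694 143.8695652173913 u 0.074 z 0.308 r 0.229 th 1.221
comp [294 160  40  28  94] end 295.125 185.75 u 0.171 z 0.109 r 0.172 th 0.081
```

Call:
send_rows([
  {"dp":[0.0003,-0.0008,-0.004],"rot":[0,0,0],"grip":0},
  {"dp":[0.0003,-0.0008,-0.004],"rot":[0,0,0],"grip":0},
  {"dp":[0.0003,-0.0008,-0.004],"rot":[0,0,0],"grip":0},
  {"dp":[0.0003,-0.0008,-0.004],"rot":[0,0,0],"grip":0},
  {"dp":[0.0003,-0.0008,-0.004],"rot":[0,0,0],"grip":0},
])

```text
clock: 13.32
tcp_pos: [0.5138, -0.1413, 0.0529]
orientation: [-2.076, 1.362, 0.944]
contact_force: [-0.7, -0.3, -1.2]
grip_width: -0.0002
```

```bash
python3 lid.py s14 | grep -v -e '277 110' -e '380 204' -e '369 214'
```

```text
t 13.32 tcp [ 0.514 -0.141  0.053] u 0.177 k -0.019 zabs 0.053 tilt 49.7 d.e 0.013 x.f 0.647 F [-0.7 -0.3 -1.2] q [ 0.68  0.9  -0.33  1.58 -0.33  1.36 -0.59] g -0.0
comp [285 110  18  14 132] end 286.375 114.875 u 0.199 z 0.375 r 0.347 th 0.935
comp [329 110   8   6  45] end 330.0 112.5 u 0.020 z 0.432 r 0.342 th 1.489
comp [284 139  14  11  49] end 285.3333333333333 147.11111111111111 u 0.210 z 0.252 r 0.265 th 0.629
comp [315 140   7  13  64] end 316.30434782608694 143.8695652173913 u 0.074 z 0.308 r 0.229 th 1.221
comp [294 162  40  28  94] end 294.875 187.625 u 0.173 z 0.100 r 0.173 th 0.031
```

Call:
send_rows([
  {"dp":[0,0,-0.004],"rot":[0,0,0],"grip":0},
  {"dp":[0,0,-0.004],"rot":[0,0,0],"grip":0},
  {"dp":[0,0,-0.003],"rot":[0,0,0],"grip":0},
])

```text
clock: 13.75
tcp_pos: [0.5137, -0.1414, 0.0408]
orientation: [-2.076, 1.362, 0.944]
contact_force: [0.1, 0.5, 0.7]
grip_width: 0.0002
```

```bash
python3 lid.py s15 | grep -e '^t' -e '294 1'; python3 -c "
from st import *
d=dict(np.load('s15.npz'))
print('pred shut far end',proj(d,H+.12*E_+.175*F+[0,0,.004]))
c=d['img'][90:240,230:410][:,:,::-1];cv2.imwrite('pics/s15c.png',cv2.resize(c,None,fx=4,fy=4,interpolation=cv2.INTER_CUBIC))"
```

```text
t 13.75 tcp [ 0.514 -0.141  0.041] u 0.177 k -0.019 zabs 0.041 tilt 49.7 d.e 0.013 x.f 0.646 F [0.1 0.5 0.7] q [ 0.68  0.92 -0.33  1.58 -0.33  1.34 -0.58] g 0.0
comp [294 162  40  28  94] end 294.875 187.625 u 0.173 z 0.100 r 0.173 th 0.031
pred shut far end [294.4363537  188.65298273]
```

View pics/s15c.png

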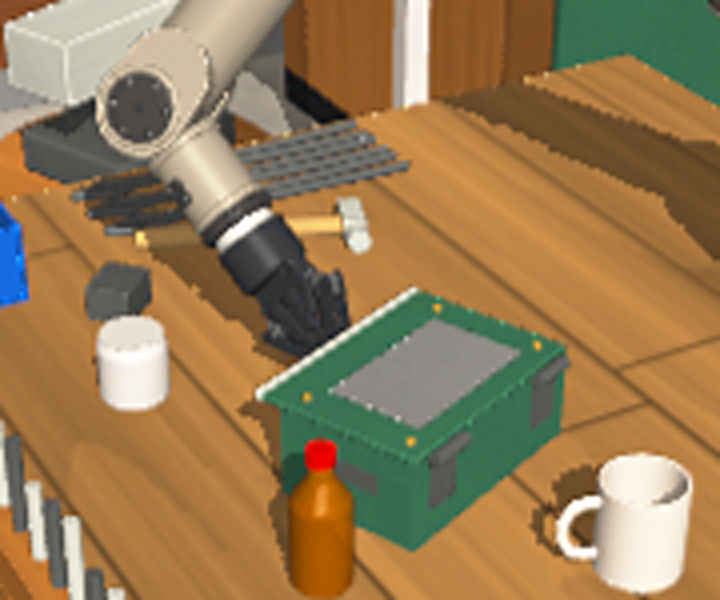

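Lid is shut: the bead end is unchanged at (294.9,187.6) after the finger dropped another 12 mm, and the contact force is about zero. I'll back the hand out forward and then up.

Call:
send_rows([
  {"dp":[0.008,-0.018,0.003],"rot":[0,0,0],"grip":0},
  {"dp":[0.008,-0.018,0.003],"rot":[0,0,0],"grip":0},
  {"dp":[0.01,-0.025,0.01],"rot":[0,0,0],"grip":0},
  {"dp":[0.01,-0.025,0.02],"rot":[0,0,0],"grip":0},
  {"dp":[0,-0.02,0.04],"rot":[0,0,0],"grip":0},
  {"dp":[0,0,0.05],"rot":[0,0,0],"grip":0},
  {"dp":[0,0,0.05],"rot":[0,0,0],"grip":0},
  {"dp":[0,0,0.03],"rot":[0,0,0],"grip":0},
  {"dp":[0,0,0],"rot":[0,0,0],"grip":0},
  {"dp":[0,0,0],"rot":[0,0,0],"grip":0},
])

```text
clock: 15.05
tcp_pos: [0.5482, -0.2491, 0.251]
orientation: [-2.074, 1.361, 0.951]
contact_force: [-0.6, -0.6, -0.2]
grip_width: 0.0003
```

```bash
python3 lid.py s16 | grep -e '^t' -e '29[0-9] 1'; python3 -c "
from st import *
grab('top','t2')"
```

```text
t 15.05 tcp [ 0.548 -0.249  0.251] u 0.289 k -0.029 zabs 0.251 tilt 50.0 d.e 0.01 x.f 0.643 F [-0.6 -0.6 -0.2] q [ 0.73  0.79 -0.3   1.25 -0.34  1.8  -0.68] g 0.0
comp [294 162  40  28  94] end 294.875 187.625 u 0.173 z 0.100 r 0.173 th 0.031
```

View pics/t2.png

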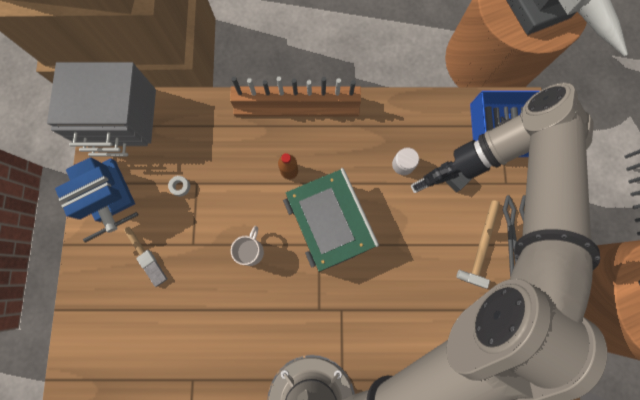

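The lid is shut, the hand is clear, and the mug, oil, tin, block, hammer, brush and collar are all where they stood.

```bash
python3 -c "
from h import *
print(hand_in())"
```

```text
the job is handed in; nothing more can be done
None
```

The gauge case is shut and the job is handed in at about 15 s of robot time; no verdict was reported.

- **Nudge:** with the fingers closed, I pushed the lid forward from behind its bead, from 1.90 rad to just past upright, and it fell by itself.
- **Catch:** the bead landed on one tilted finger at about 0.85 rad, when the front edge had dropped about a quarter of the way.
- **Lowering:** I lowered it along its arc in about 4 s, at roughly 0.2–0.3 rad/s. The forces read between moves stayed under 5 N.

**Last checks:**
- **Lid:** the far end of the bead is 1 px from where a shut lid should put it. It did not move when the finger dropped away or after the hand left. My camera estimate reads 0.03 rad rather than 0, which I put down to that 1 px.
- **Hand:** it is about 0.19 m clear of the lid, with a contact force of about zero.
- **Other objects:** the top view shows them where they started. The block is partly hidden by the arm there, but it looked unmoved in the earlier scene view.

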